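# Brush off the biscuit case and hold its sprung lid open

## Task

With the brush, not with the fingers, sweep the three broken biscuit halves off the lid of the blue biscuit case into the aluminium crumb tray beside it, then stand the brush back on its bristles on the dark wooden board and let go of it. Then lift the lid with the gripper and hold it half open, at 45 degrees, for the customer: it springs shut by itself, so the program finishes while the gripper is still holding the lid steady there. Leave the jug, the jar and the two whole loose biscuits where they are.

Things in the scene. Friction and masses are not known exactly. Their poses are not given: they have to be found in the camera images.
- case: blue sheet-metal biscuit case, fixed, 170 (x) x 200 (y) x 66 mm high, six iced biscuits inside. Origin: centre of its underside, on the table. +x points away from the robot, to the customer (yaw within 0.25 rad). The lid's hinge line runs along y at x = -85, z = 66 mm (robot side). Crumb tray at one y side, brush board at the other (either way round), each 4 mm from the case wall
- lid (a joint): angle of the lid: 0 closed and level, grows as the lid's far (customer-side) edge rises towards the robot; 0.785 is 45 degrees; stop at 1.8. A spring and the lid's weight shut it from any angle: about 2.5 to 3.5 N at the pull bar, square to the lid
- lid_hinge (a point): blue lid, 170 x 224 x 6 mm, 0.4 kg, overhanging the case 12 mm at each y side. This point: middle of the hinge line, at its underside; x runs to the free edge, y along the hinge, z out of its top. Closed, its flat top is 72 mm above the table. Raised edges 6 mm wide, 8 mm high along the hinge edge and the free edge (158 mm between them); none at the y sides, so pieces can be swept off there
- lid_top (a point): centre of the lid's flat top face (85 mm from the hinge); axes as the lid
- lid_pull (a point): middle of the lid's pull: round steel bar, 14 mm diameter, 146 mm long, parallel to the hinge, 40 mm beyond the free edge on two 8 mm arms 65 mm either side of the middle; 210 mm from the hinge, 3 mm above the lid's underside, 69 mm above the table when closed. Space is free around the bar between the arms: fingers fit down on both sides; it turns between the pads as the lid swings
- brush: crumb brush, about 0.12 kg, standing on the board. Rigid straw-coloured bristle block 126 (x) x 32 (y) x 28 mm, over it a wooden back 130 x 36 x 16 mm, over that a grip rib 96 (x) x 22 (y) x 32 mm; 76 mm tall. Origin: centre of the bristles' underside; x along the brush, z up; starts turned up to 0.4 rad from the board. Grip the rib across its 22 mm from above, 50 to 75 mm above the origin
- piece1: broken half of an iced biscuit (tan with white icing), about 34 x 20 x 13 mm, 20 g, lying loose on the lid in any turn, at most 50 mm from the lid's centre along x and 32 mm along y. Origin: middle of its underside
- piece2: broken half of an iced biscuit (tan with white icing), about 34 x 20 x 13 mm, 20 g, lying loose on the lid in any turn, at most 50 mm from the lid's centre along x and 32 mm along y. Origin: middle of its underside
- piece3: broken half of an iced biscuit (tan with white icing), about 34 x 20 x 13 mm, 20 g, lying loose on the lid in any turn, at most 50 mm from the lid's centre along x and 32 mm along y. Origin: middle of its underside
- crumb_tray: low open aluminium tray, fixed, 190 (x) x 140 (y) x 30 mm high, walls and floor 3 to 5 mm thick. Origin: centre of its underside. Axes parallel to the case's; its centre is 174 mm from the case's centre along the case's y, on either side
- brush_board: dark wooden board, fixed, 190 (x) x 140 (y) x 8 mm, the place of the brush. Origin: centre of its underside. Axes parallel to the case's; 174 mm from the case's centre on the other side from the crumb tray
- jug: bystander: steel milk jug, 84 mm across, 115 mm tall, handle to one side. Origin: centre of its underside
- jar: bystander: chocolate-brown jar with a clear cap, 84 mm across, 110 mm tall. Origin: centre of its underside
- biscuit_a: bystander: whole iced biscuit, 70 mm across, 15 mm thick, lying flat. Origin: centre of its underside
- biscuit_b: bystander: whole iced biscuit, 70 mm across, 15 mm thick, lying flat. Origin: centre of its underside
There are look-alikes about, which are no part of the job. Leave any purple look-alike of the brush alone.

How it is judged:
On the way, in this order (a step that is already met when the one before it is completed fails the run):
1. all three pieces lie in the crumb tray while the brush is still in the gripper and the lid is shut (x of piece1 in the frame of crumb_tray between -0.095 and 0.095 m and y of piece1 in the frame of crumb_tray between -0.07 and 0.07 m and height (world z) of each of piece1, piece2, piece3 below 0.045 m and linear speed of each of piece1, piece2, piece3 below 0.05 m/s and x of piece2 in the frame of crumb_tray between -0.095 and 0.095 m and y of piece2 in the frame of crumb_tray between -0.07 and 0.07 m and x of piece3 in the frame of crumb_tray between -0.095 and 0.095 m and y of piece3 in the frame of crumb_tray between -0.07 and 0.07 m and contact force between the fingers and brush above 0.5 N and value of joint lid below 0.1 rad), for 0.1 s.
2. the brush stands on its board again, let go, before the lid is opened (x of brush in the frame of brush_board between -0.085 and 0.085 m and y of brush in the frame of brush_board between -0.07 and 0.07 m and angle between brush's own z axis and vertical below 0.15 rad and height (world z) of brush below 0.014 m and linear speed of brush below 0.03 m/s and contact force between the fingers and brush below 0.1 N and value of joint lid below 0.1 rad), for 0.2 s.
At the end, for the whole second after the job is handed in: The lid stands steady at 45 degrees, give or take 6, held by the gripper's fingers (contact over 1 N) and by nothing else; all three pieces lie at rest in the crumb tray (inside its outline, below 45 mm); the brush stands on its bristles on its board (its centre over the board), untouched (value of joint lid between 0.68 and 0.89 rad and velocity of joint lid between -0.05 and 0.05 rad/s and contact force between the fingers and lid above 1 N and contact force between each of jug, jar, biscuit_a, biscuit_b, brush, piece1, piece2, piece3 and lid below 0.1 N and x of piece1 in the frame of crumb_tray between -0.095 and 0.095 m and y of piece1 in the frame of crumb_tray between -0.07 and 0.07 m and height (world z) of each of piece1, piece2, piece3 below 0.045 m and linear speed of each of piece1, piece2, piece3 below 0.05 m/s and x of piece2 in the frame of crumb_tray between -0.095 and 0.095 m and y of piece2 in the frame of crumb_tray between -0.07 and 0.07 m and x of piece3 in the frame of crumb_tray between -0.095 and 0.095 m and y of piece3 in the frame of crumb_tray between -0.07 and 0.07 m and x of brush in the frame of brush_board between -0.085 and 0.085 m and y of brush in the frame of brush_board between -0.07 and 0.07 m and angle between brush's own z axis and vertical below 0.15 rad and height (world z) of brush below 0.014 m and linear speed of brush below 0.03 m/s and contact force between the fingers and brush below 0.1 N); the arm keeps its last pose, push and grip.
It fails at once if a broken piece is pushed with the fingers instead of the brush (contact force between the fingers and piece1 above 0.3 N or contact force between the fingers and piece2 above 0.3 N or contact force between the fingers and piece3 above 0.3 N).
It fails at once if a bystander (jug, jar or whole biscuit) is moved more than 20 mm (distance of any of jug, jar, biscuit_a, biscuit_b from where it was at the start of the episode above 0.02 m).
It also fails if it takes over 58 s, if anything falls off the work surface, if the arm or the gripper's body presses on something with over 40 N, if the wrist force passes 120 N, or if a joint passes its speed limit or range.

## Robot

A 6-joint arm with a two-finger parallel gripper is mounted at the origin on the work surface. World frame = base frame: x ahead of the robot, y to its left, z up, the work surface at z = 0. Lengths are in m, angles in rad, forces in N, time in s.
With the tool pointing down it reaches from about 0.25 to 0.775 m from the base axis. Payload 8.9 kg.
Tool frame: the origin (TCP) lies at the very end of the fingers, on their centre line; the grasp point (between the pads) lies 19 mm behind it (ctrl.grasp_offset is the distance from the TCP to the grasp point, in m); z points along the fingers, y is the direction in which the jaws open and shut (so a half turn about z gives the same grasp; the last joint's range is limited). The gripper opens to 85 mm and grips with 20 to 120 N. Pads are 22 mm wide; open, the fingers measure 114 mm over their backs; the gripper's body (76 mm by 85 mm) begins 54 mm behind the grasp point. The pads swing forward as they close: fully open they stand 13 mm farther back than shut.
Start: joints at [1.16, 0.291, -0.153, 1.127, 0, 1.431], TCP at [0.141, 0.506, 0.231] pointing down, gripper open.
Joint ranges: [-2.52, 2.52], [-0.91, 1.74], [-1.3, 1.37], [-1.96, 2.02], [-1.52, 1.47], [-3.14, 3.14]. Speed limits (rad/s): [2.22, 2.22, 2.79, 3.14, 3.14, 3.14].

## Interface

Orientations are given as a rotation vector (axis times angle).
In Python, from workcell import ctrl, hand, cams gives the robot as it stands. Calls block until the motion is done:
- ctrl.move_ptp(position, orientation): joint-space move of the TCP to a pose.
- ctrl.line_to(position, rotation=None, vel=0.15, max_force=None): straight line of the TCP; rotation=None keeps the orientation; vel is the mean speed in m/s. With max_force (N) it stops when the force on the tool has changed by that much, and returns True; else False.
- ctrl.move_joints(angles): joint-space move.
- hand.open_jaws() and hand.grasp(): open the fingers fully, or close them until they stop; the grip force is fixed at half the most.
- ctrl.hold(seconds).
- ctrl.ik(position, orientation): joint angles nearest the present ones, or None.
- cams.snapshot(name): name is "scene" or "top" or "wrist"; returns a dict with "frame" (420x560x3 uint8, red, green, blue), "fov_y" (degrees; the focal length in pixels is half the picture's height over the tangent of half this angle, whatever the lens; pixels are square), "cx", "cy" (the principal point, pixels), "k1" (the pictures are not rectified: a ray, as slopes to the right and down, at radius r is drawn at 1 + k1 r^2 times it, then the intrinsics apply), "pose" (4x4, takes a point from camera to world coordinates). Camera axes: x right, y up, looking along -z (the intrinsics and any distortion apply to the point x, -y, -z); pixel columns grow to the right and rows downward; lengths in m; the calibration is good to about 2 mm. A picture is of the moment at which its call begins. There is no depth.
A pose or a line that the arm cannot do raises ctrl.MotionError and nothing moves.
- ctrl.finish_job(): hands the job in, once; it reports no verdict.
Readings, each from a call of its own:
- ctrl.read_t(): time.
- ctrl.read_joints(): joint angles.
- ctrl.read_qvel(): joint speeds.
- ctrl.read_tau(): joint torques, N m.
- ctrl.read_position(): TCP position.
- ctrl.read_eef_rot(): TCP orientation.
- ctrl.read_force(): force on the tool from outside, world axes, zero at the start.
- ctrl.read_moment(): the same for the moment, N m.
- ctrl.read_grip_width(): opening from 0.0 (shut) to 1.0 (fully open).
Only numpy, scipy, OpenCV 4.12 (cv2) and the standard library are available. Lean on these libraries where they do the work, as an engineer would, in place of code of your own. Each camera call takes 0.05 s, during which the arm holds its last target. There are 200 camera calls.

## Working session

There is one attempt and no reset: what is moved stays moved. The work goes in short steps, each a Python script; the robot and the scene stay as the last script left them, time stands still between calls to the robot, and variables do not carry over. Pictures are saved under pics/ and viewed, about 8 in all and at most 12, crops included, and the job is handed in when it is done.

```bash
ls; mkdir -p pics
python3 - <<'E'
from workcell import ctrl,hand,cams
import cv2,pickle
S={}
for n in ["top","scene"]:
    s=cams.snapshot(n);S[n]=s
    cv2.imwrite(f"pics/{n}0.png",cv2.cvtColor(s["frame"],cv2.COLOR_RGB2BGR))
    print(n,s["fov_y"],s["cx"],s["cy"],s["k1"],s["pose"].round(3).tolist())
pickle.dump(S,open("s0.pkl","wb"))
print(ctrl.read_t(),ctrl.read_eef_rot(),ctrl.grasp_offset)
E
```

```text
pics
top 51.9954379676204 282.1608124197487 208.72577125513655 0.01889987690942986 [[-0.009, 0.994, -0.11, 0.423], [-1.0, -0.01, -0.01, -0.112], [-0.011, 0.11, 0.994, 0.987], [0.0, 0.0, 0.0, 1.0]]
scene 49.00901062642181 277.61545225696995 206.3231521932888 -0.1608696794916163 [[-0.789, -0.519, 0.328, 0.855], [0.614, -0.661, 0.431, 0.331], [-0.007, 0.542, 0.841, 0.902], [0.0, 0.0, 0.0, 1.0]]
0.1 [-4.25628523e-01 -3.11227884e+00  1.70873756e-03] 0.0187
```

View pics/top0.png

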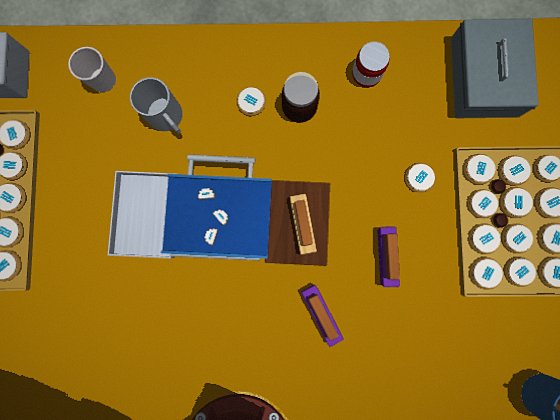

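View pics/scene0.png

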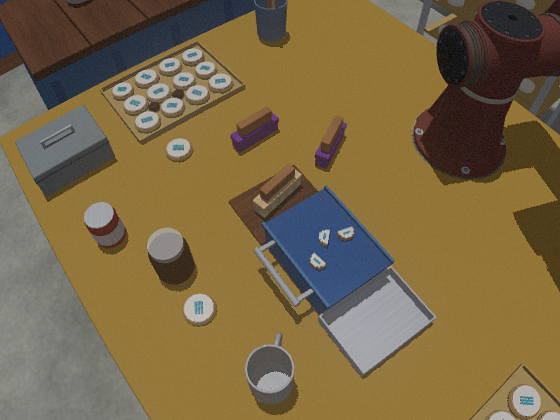

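The top picture shows the tray on the left (+y) at about (138,214), the blue lid at (217,217) with pieces at (206,193), (221,216) and (211,236), the pull bar at (221,160), and the board on the right. Three things could be taken for the brush: straw-coloured on the board (302,223), purple (388,257) and purple (321,315). I choose the straw-coloured one. Next I measure and check it in a close crop.

```bash
cat > h.py <<'E'
import numpy as np,cv2,pickle
from scipy.spatial.transform import Rotation as R
def ray(s,px):
    f=s["frame"].shape[0]/2/np.tan(np.radians(s["fov_y"])/2)
    K=np.array([[f,0,s["cx"]],[0,f,s["cy"]],[0,0,1.]])
    u=cv2.undistortPoints(np.array(px,float).reshape(-1,1,2),K,np.array([s["k1"],0,0,0,0.])).reshape(-1,2)
    d=np.c_[u[:,0],-u[:,1],-np.ones(len(u))]@s["pose"][:3,:3].T
    return s["pose"][:3,3],d
def toz(s,px,z):
    o,d=ray(s,px); return o+d*((z-o[2])/d[:,2])[:,None]
def project(s,P):
    f=s["frame"].shape[0]/2/np.tan(np.radians(s["fov_y"])/2)
    T=np.linalg.inv(s["pose"]);p=np.atleast_2d(P)@T[:3,:3].T+T[:3,3]
    u=np.c_[p[:,0]/-p[:,2],-p[:,1]/-p[:,2]];u=u*(1+s["k1"]*(u**2).sum(1))[:,None]
    return u*f+[s["cx"],s["cy"]]
def rot(a):  # tool down, jaw axis (y) along world direction a
    z=np.array([0,0,-1.]);y=np.array([np.cos(a),np.sin(a),0]);return R.from_matrix(np.c_[np.cross(y,z),y,z]).as_rotvec()
def mask(s,lo,hi,roi):
    h=cv2.cvtColor(s["frame"],cv2.COLOR_RGB2HSV);m=cv2.inRange(h,lo,hi);o=np.zeros_like(m);x0,y0,x1,y1=roi;o[y0:y1,x0:x1]=m[y0:y1,x0:x1];return o
def rect(m,s,z):
    c=max(cv2.findContours(m,cv2.RETR_EXTERNAL,cv2.CHAIN_APPROX_NONE)[0],key=cv2.contourArea).reshape(-1,2)
    P=toz(s,c,z)[:,:2].astype(np.float32)
    (cx,cy),(w,h),a=cv2.minAreaRect(P);return (round(cx,4),round(cy,4)),(round(w,4),round(h,4)),round(a,1),c
E
python3 - <<'E'
from h import *
S=pickle.load(open("s0.pkl","rb"));s=S["top"]
m=mask(s,(100,120,40),(125,255,255),(120,140,300,280));print("lid",rect(m,s,.075)[:3])
h=cv2.cvtColor(s["frame"],cv2.COLOR_RGB2HSV)
for p in [(302,222),(297,205),(310,247),(285,250),(221,216),(220,158)]: print(p,h[p[1],p[0]])
for n,p,z in [("bar",[(190,157),(254,159)],.07),("tray",[(116,172),(108,254),(168,258)],.03),("board",[(329,183),(327,265),(266,263)],.008),("pieces",[(206,193),(221,216),(211,236)],.083),("jug",[(152,97)],.115),("jar",[(300,85)],.11),("bis",[(251,101),(420,177)],.015)]: print(n,toz(s,p,z).round(3)[:,:2].tolist())
a=s["frame"][160:275,100:340];t=cv2.resize(a,None,fx=3,fy=3,interpolation=cv2.INTER_CUBIC)
cv2.imwrite("pics/crop.png",cv2.cvtColor(t,cv2.COLOR_RGB2BGR))
E
```

```text
lid ((0.5116, 0.0367), (0.2248, 0.1707), 86.6)
(302, 222) [ 13 179 158]
(297, 205) [ 13 179 151]
(310, 247) [ 19 119 230]
(285, 250) [ 12 174  76]
(221, 216) [ 97 255 196]
(220, 158) [106  21 183]
bar [[0.64, 0.096], [0.634, -0.043]]
tray [[0.616, 0.272], [0.432, 0.284], [0.422, 0.151]]
board [[0.59, -0.211], [0.403, -0.202], [0.409, -0.065]]
pieces [[0.558, 0.058], [0.509, 0.026], [0.467, 0.047]]
jug [[0.758, 0.167]]
jar [[0.783, -0.144]]
bis [[0.785, -0.032], [0.6, -0.417]]
```

View pics/crop.png

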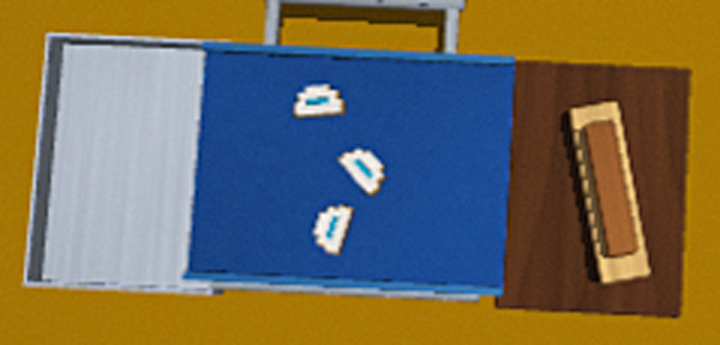

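The crop confirms it: straw bristles and wooden back on the dark board, with both purple ones outside the crop. The lid measures 225 x 171 mm, which fits. Next I measure the brush and plan the grasp.

```bash
cat >> h.py <<'E'
C=np.array([.512,.037]);yaw=-.057;A=np.array([[np.cos(yaw),-np.sin(yaw)],[np.sin(yaw),np.cos(yaw)]])
def W(x,y,z): return np.r_[C+A@[x,y],z]   # case frame -> world
def save(s,n): cv2.imwrite(f"pics/{n}.png",cv2.cvtColor(s["frame"],cv2.COLOR_RGB2BGR))
E
python3 - <<'E'
from h import *
from workcell import ctrl,hand,cams
b=np.array([.4938,-.1483]);o=rot(np.radians(100))
ctrl.move_ptp(np.r_[b,.16],o);print(ctrl.read_t(),ctrl.read_joints())
ctrl.line_to(np.r_[b,.056],max_force=15);print(ctrl.read_position())
hand.grasp();print(ctrl.read_grip_width(),ctrl.read_position(),ctrl.read_force())
ctrl.line_to(np.r_[b,.166]);print(ctrl.read_grip_width(),ctrl.read_force(),ctrl.read_t())
o2=rot(np.pi/2+yaw)
ctrl.line_to(W(-.003,-.085,.166),o2);print(ctrl.read_position(),ctrl.read_t())
save(cams.snapshot("scene"),"held")
E
```

```text
2.7417 [-4.32489977e-01  3.25356161e-01 -3.00909523e-01  9.44420162e-01
  1.33472360e-04 -6.07828259e-01]
[ 0.49431425 -0.14839166  0.05661959]
0.24378634042318073 [ 0.49391282 -0.14836654  0.05623374] [-0.07430121  0.54859654  3.70523857]
0.24724721731069688 [ 0.08828858  0.61651645 -1.24233312] 5.0667
[ 0.503932   -0.0480014   0.16558302] 5.8917
```

View pics/held.png

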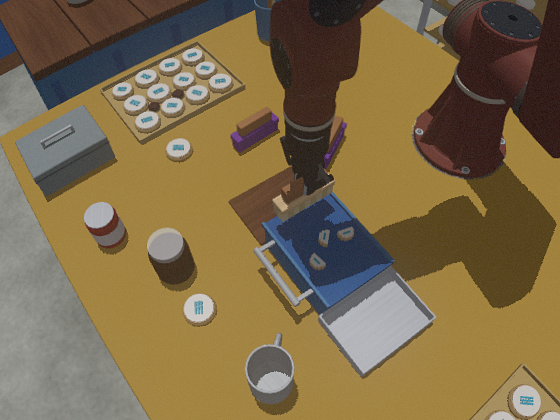

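The brush is held level over the lid's board-side end at about (300,200); the pieces haven't moved. Now the sweep.

Run:
```python
from h import *
from workcell import ctrl,hand,cams
z=.1232
print(ctrl.line_to(W(-.003,-.08,z),vel=.08,max_force=8),ctrl.read_position(),ctrl.read_force())
print(ctrl.line_to(W(-.003,.128,z),vel=.07),ctrl.read_position(),ctrl.read_force(),ctrl.read_grip_width(),ctrl.read_t())
ctrl.hold(.5)
ctrl.line_to(W(-.003,.128,.2));ctrl.line_to(W(-.003,-.03,.2),vel=.25)
save(cams.snapshot("scene"),"swept");print(ctrl.read_t())
```

```text
False [ 0.50465169 -0.04288936  0.12342455] [-0.34587584  0.41378204 -0.58354622]
False [0.51632287 0.16481527 0.12322297] [-0.30392816 -0.82996865 -1.14176183] 0.24453368640020645 9.7583
11.75
```

View pics/swept.png

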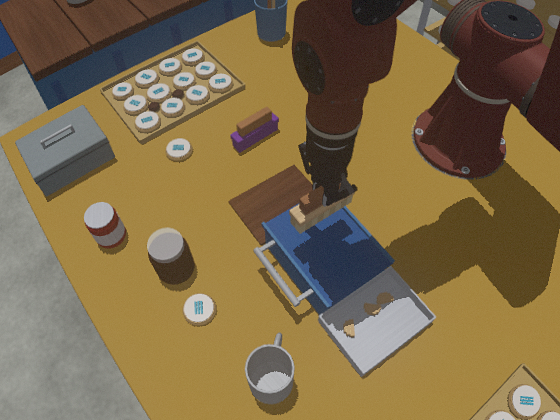

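All three pieces lie in the tray at about (349,328), (370,310) and (385,298), and the lid is clear. Now I put the brush back.

Run:
```python
from h import *
from workcell import ctrl,hand,cams
s=cams.snapshot("scene");print("tray px->case",[((toz(s,[p],.012)[0,:2]-C)@A).round(3).tolist() for p in [(349,328),(370,310),(385,298)]])
ctrl.line_to(W(0,-.188,.2),vel=.25)
ctrl.line_to(W(0,-.188,.075),vel=.15)
print(ctrl.line_to(W(0,-.188,.0562),vel=.04,max_force=6),ctrl.read_position(),ctrl.read_force())
hand.open_jaws();ctrl.hold(.2);print(ctrl.read_grip_width())
ctrl.line_to(W(0,-.188,.20),vel=.15);ctrl.hold(.1)
g=W(.145,0,.17);o=rot(yaw);o_=rot(yaw+np.pi)
for n,r in (("a",o),("b",o_)): print(n,ctrl.ik(g,r))
ctrl.line_to(W(.05,-.1,.25),vel=.25)
save(cams.snapshot("top"),"placed");print(ctrl.read_t())
```

```text
tray px->case [[0.052, 0.156], [-0.007, 0.151], [-0.049, 0.149]]
True [ 0.50099286 -0.15054671  0.05621616] [-0.69752878 -0.26758034  7.1206285 ]
0.9997890995435083
a [-0.06738983  0.579923    0.13757561  1.12844894  0.          1.56040649]
b [-0.06738983  0.579923    0.13757561  1.12844894  0.         -1.58118616]
16.75
```

View pics/placed.png

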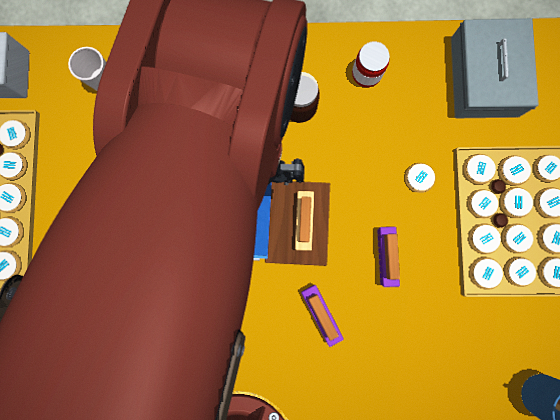

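The brush stands on its board at (304,220), let go and clear of its edges. Next the gripper moves above the bar, shifted 25 mm outward so that the open robot-side finger fits into the 33 mm gap between bar and lid.

Run:
```python
from h import *
from workcell import ctrl,hand,cams
ctrl.move_ptp(W(.150,0,.14),rot(yaw+np.pi))
print(ctrl.read_position(),W(.15,0,.14),ctrl.read_t())
s=cams.snapshot("wrist");save(s,"wrist")
print(project(s,[W(.125,-.06,.069),W(.125,.06,.069),W(.085,0,.08)]).round(0).tolist(),project(s,[W(.1075,0,.069),W(.093,0,.069)]).round().tolist())
```

```text
[0.66154956 0.02771359 0.1401685 ] [0.66175639 0.02845463 0.14      ] 18.0083
[[318.0, 135.0], [312.0, 310.0], [382.0, 236.0]] [[342.0, 230.0], [365.0, 230.0]]
```

View pics/wrist.png

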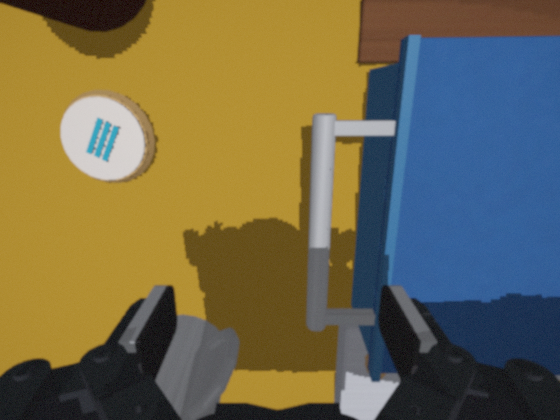

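In the wrist view the bar runs from (324,117) to (317,327), about 5 px (3 mm) nearer the robot than predicted and centred along y. I use an average offset, descend with a force guard, close on one side, then centre.

Run:
```python
from h import *
from workcell import ctrl,hand,cams
x=.1485
print(ctrl.line_to(W(x,0,.047),vel=.08,max_force=6),ctrl.read_position(),ctrl.read_force(),ctrl.read_t())
if ctrl.read_position()[2]<.052:
    hand.grasp();print("grasp",ctrl.read_grip_width(),ctrl.read_position(),ctrl.read_force(),ctrl.read_t())
```

```text
False [0.66073856 0.02851963 0.04762037] [ 0.25422176 -0.00118145 -0.65300281] 19.375
grasp 0.14195491748250577 [0.63455689 0.03004932 0.04241274] [-83.24990334   0.95524375  45.65253994] 20.0333
```

The bar is gripped; the arm yielded to it, so the bar is at case x of about 0.123. I move the commanded pose there to relieve the load.

Run:
```python
from h import *
from workcell import ctrl,hand,cams
p=ctrl.read_position();print("case",(p[:2]-C)@A)
ctrl.line_to(W(.123,0,.047),vel=.05);ctrl.hold(.3)
print(ctrl.read_grip_width(),ctrl.read_position(),ctrl.read_force(),R.from_rotvec(ctrl.read_eef_rot()).as_matrix()[:,2],ctrl.read_t())
```

```text
case [1.22753820e-01 4.25651962e-05]
0.13925415588217055 [0.63461593 0.03002503 0.04911962] [-8.44003368  0.51635339 20.17204796] [ 5.67198453e-04 -1.73040571e-04 -9.99999824e-01] 20.9917
```

Run:
```python
from h import *
from workcell import ctrl,hand,cams
ey=np.r_[A[:,1],0];R0=R.from_rotvec(rot(yaw+np.pi));L=.0205
def pose(th,phi):
    r=R.from_rotvec(ey*-phi)*R0;z=r.as_matrix()[:,2]
    return W(-.087+.21*np.cos(th+.0143),0,.066+.21*np.sin(th+.0143))-0+L*z,r.as_rotvec()
def theta():
    p=ctrl.read_position();z=R.from_rotvec(ctrl.read_eef_rot()).as_matrix()[:,2];b=p-L*z
    x=((b[:2]-C)@A)[0]+.087;return np.arctan2(b[2]-.066,x)-.0143,np.hypot(x,b[2]-.066)
for i in range(0,10):
    th=.785*i/9;p,r=pose(th,.35*i/9)
    ctrl.line_to(p,r,vel=.05)
    f=ctrl.read_force();print(i,np.round(theta(),3),f.round(1),round(ctrl.read_grip_width(),3))
    if np.linalg.norm(f)>50: print("force high, stop");break
ctrl.hold(.5);print(np.round(theta(),3),ctrl.read_force().round(1),ctrl.read_t())
save(cams.snapshot("scene"),"lid")
```

```text
0 [0.008 0.21 ] [-6.5  0.8 15.4] 0.143
1 [0.088 0.21 ] [ 1.6  0.2 -3.7] 0.143
2 [0.177 0.211] [ 5.   0.4 -4.4] 0.138
3 [0.262 0.211] [ 7.2  0.4 -3.5] 0.137
4 [0.35  0.211] [ 7.   1.1 -1.1] 0.14
5 [0.437 0.212] [ 8.8  0.5 -2.5] 0.135
6 [0.524 0.212] [ 9.6  0.4 -1.3] 0.136
7 [0.611 0.213] [9.7 1.2 0.9] 0.139
8 [0.698 0.213] [9.4 1.3 2.2] 0.137
9 [0.784 0.214] [10.5  1.3  2.6] 0.137
[0.782 0.214] [10.7  0.8  3.8] 26.3583
```

View pics/lid.png

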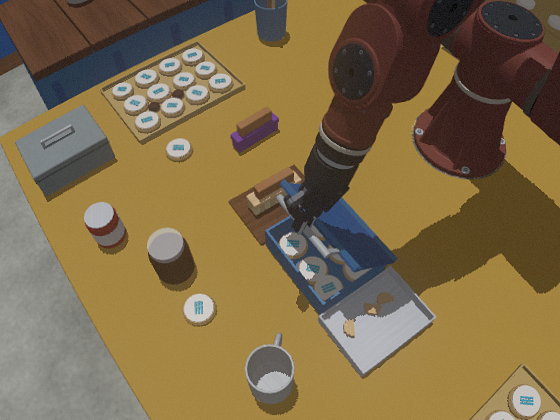

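The lid is up, with the pull bar between the fingers and its ends at about (283,185) and (357,264). The brush is on the board at (272,192) and the three pieces are in the tray. I check the angle by projecting the bar's arms and ends for several angles.

Run:
```python
from h import *
from workcell import ctrl,hand,cams
s=cams.snapshot("scene");im=cv2.cvtColor(s["frame"],cv2.COLOR_RGB2BGR)
k=4;x0,y0=260,160;c=cv2.resize(im[y0:y0+140,x0:x0+150],None,fx=k,fy=k,interpolation=cv2.INTER_CUBIC)
for th,col in((.68,(0,0,255)),(.785,(0,255,0)),(.89,(0,255,255))):
    P=[W(-.086+.21*np.cos(th+.0143),y,.066+.21*np.sin(th+.0143)) for y in(-.073,.073)]+[W(-.086+.17*np.cos(th),y,.066+.17*np.sin(th)) for y in(.112,)]
    q=project(s,P);print(th,q.round().tolist())
    for u in q: cv2.circle(c,tuple(int(v) for v in (u-[x0,y0])*k),4,col,-1)
cv2.imwrite("pics/ang.png",c);print(ctrl.read_force().round(1))
```

```text
0.68 [[273.0, 203.0], [322.0, 262.0], [348.0, 277.0]]
0.785 [[280.0, 194.0], [330.0, 253.0], [354.0, 270.0]]
0.89 [[287.0, 185.0], [338.0, 244.0], [361.0, 263.0]]
[10.   0.6  2.3]
```

View pics/ang.png

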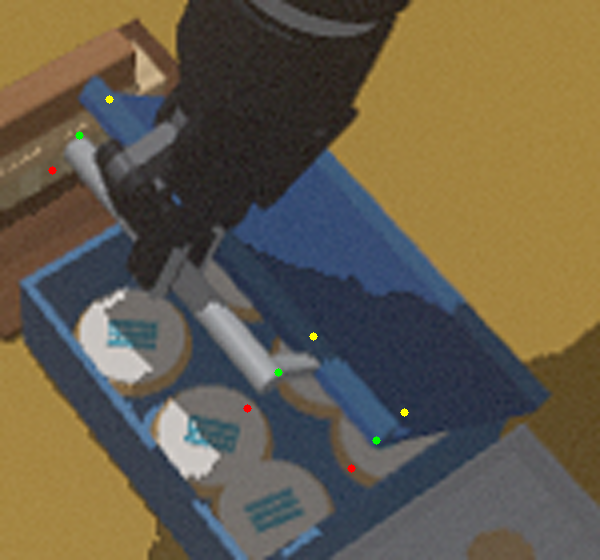

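The green 45° marks sit on the bar ends and the free-edge corner; the 39° and 51° marks are clearly off. I hand in.

Run:
```python
from workcell import ctrl
print(ctrl.read_t(),abs(ctrl.read_qvel()).max());ctrl.finish_job()
```

```text
26.4583 0.0013902869875500586
the job is handed in; nothing more can be done
```

I swept all three biscuit halves into the crumb tray with the brush and stood the brush back on its board, let go. I then lifted the lid by its pull bar and handed the job in at 26.5 s with the gripper still holding it. The hand-in reported no verdict.

**Last checks:**
- **Lid angle:** arm kinematics gave 0.782 rad. The overlay on the scene image put the bar ends and free-edge corner on the 45° marks. The arm was still.
- **Pieces, brush and bystanders:** the last full picture showed the pieces in the tray and the brush upright on its board. Both loose biscuits, the jar and the jug looked unmoved, but I judged that by eye and did not measure them.

**Two things did not go cleanly:**
- **Bar grasp:** the bar was gripped off-centre because the open fingers do not fit centred beside the lid. This dragged the arm about 26 mm and put about 95 N on the wrist (limit 120 N), which I then relieved.
- **Lid radius:** it read 214 mm at the end instead of 210 mm, with about 10 N of sideways force left on the grip. At worst that is about 0.02 rad of lid angle, inside the tolerance.

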